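# Dispense gnaw balls into a cage base

### The job

Push the open amber cage base along its guides until it stands against the dispenser's stop plate, under the end of the chute. Then press the dispenser's lever pad down to raise the gate, keep it down until both wooden gnaw balls have rolled into the cage, and let go so that the gate closes. Only push and press: do not pick up or lift anything, do not touch the balls, and leave the bottle, tube and cup where they stand.

Things in the scene. Friction and masses are not known exactly. Their poses are not given: they have to be found in the camera images.
- dispenser: Fixed steel ball dispenser. Origin: on the bench, foot of the stop plate's cage-side face, mid-width. z up; +y is the way the cage is pushed, -y the way the balls roll. Stop plate 150 mm wide (x), 60 mm high, its face at y = 0. Two guide rails, 18 mm high, inner faces at x = -79 and +79 mm, run from y = 0 to y = -340 mm. Yaw up to 0.3 rad either way.
- chute_end (a point): Floor of the open lower end of the steel chute, at x = 0, y = -40 mm, 122 mm high in the dispenser's frame. The chute, a U-channel 40 mm wide with 22 mm walls, rises from here at 10 degrees to its closed end at y = +170 mm. The gate is a thin steel blade across it at y = +50 mm, hung from the lever.
- pivot (a point): The lever's pivot, at x = -36, y = +150 mm, 205 mm high in the dispenser's frame, on a post 218 mm high at x = -55 to -45 mm. The lever is a level 12 mm bar along y, 215 mm long, beside and above the chute: gate on its cage-side end, press pad on its other end.
- cage: Loose open-topped amber transparent plastic cage base, 150 mm (its x) by 200 mm (its y) by 110 mm high, walls 4 mm, about 0.35 kg (0.25 to 0.5 kg). Origin: centre of its underside. Between the guides with 4 mm play a side, axes nearly parallel to the dispenser's. Starts 40 to 95 mm short of the stop plate; home, its origin is at y = -100 mm in the dispenser's frame. White card on its -x side. Slides with 1 to 4 N.
- lever (a joint): Angle of the rocking lever in rad: 0 at rest (gate shut), 0.36 fully pressed. The balls pass once it is beyond about 0.27. A spring returns it to 0 when let go; the pad needs about 2 N at the start and about 6 N when fully down.
- press_pad (a point): Centre of the upper face of the lever's square black rubber press pad, 44 x 44 mm, on the end of the lever that is away from the cage. It is at x = -36 mm, y = +240 mm, 215 mm high in the dispenser's frame at rest, 90 mm from the pivot, and goes down about 31 mm when fully pressed. Clear of everything below. It turns with the lever.
- ball_a: Wooden gnaw ball, 30 mm diameter, 15 g, lying in the chute against the gate. Origin at its centre (its axes turn as it rolls).
- ball_b: Wooden gnaw ball like the first, lying behind it in the chute. Origin at its centre.
- bottle: Bystander: clear drinking bottle with a grey cap, upright, 60 mm diameter, 150 mm high. Origin: centre of its underside.
- tube: Bystander: cardboard tunnel tube standing on end, 56 mm diameter, 95 mm high. Origin: centre of its underside.
- cup: Bystander: aluminium cup, upright, 76 mm across the rim, 75 mm high. Origin: centre of its underside.
Things that resemble listed ones, but are neither listed nor needed, are in the scene too. What is shaped like the ball_a but purple is not meant.

How it is judged:
By the outcome, as a careful person would: the job done as asked, in the order asked, and still so for the second after the job is handed in, with the robot touching nothing.
It also fails if it takes over 58 s, if anything falls off the work surface, if the arm or the gripper's body presses on something with over 40 N, if the wrist force passes 120 N, or if a joint passes its speed limit or range.

### The arm

A 6-joint arm with a two-finger parallel gripper is mounted at the origin on the work surface. World frame = base frame: x ahead of the robot, y to its left, z up, the work surface at z = 0. Lengths are in m, angles in rad, forces in N, time in s.
With the tool pointing down it reaches from about 0.325 to 0.775 m from the base axis. Payload 5.5 kg.
Tool frame: the origin (TCP) lies between the finger pads; the fingertips stand 8 mm ahead of it and the grasp point (between the pads) lies 11 mm behind it (tcp_to_tips is the distance from the TCP to the fingertips, in m); z points along the fingers, y is the direction in which the jaws open and shut (so a half turn about z gives the same grasp; the last joint's range is limited). The gripper opens to 88 mm and grips with 3 to 60 N. Pads are 20 mm wide; open, the fingers measure 115 mm over their backs; the gripper's body (75 mm by 178 mm) begins 61 mm behind the grasp point.
Start: joints at [-1.33, 0.091, 1.231, -0, 1.82, -0.057], TCP at [0.176, -0.574, 0.231] pointing down, gripper open.
Joint ranges: [-2.87, 2.87], [-0.86, 2.18], [0.17, 2.46], [-1.51, 4.65], [0.06, 2.69], [-2.65, 2.65]. Speed limits (rad/s): [2.57, 2.57, 3.01, 3.14, 3.14, 3.14].

### API

Orientations are given as a unit quaternion [w, x, y, z].
In Python, from bench import * gives the robot as it stands. Calls block until the motion is done:
- move_to(position, orientation): joint-space move of the TCP to a pose.
- move_l(position, speed=0.15, orientation=None): straight line of the TCP; orientation=None keeps the orientation; speed is the mean speed in m/s.
- movej(angles): joint-space move.
- gripper_open() and close(): open the fingers fully, or close them until they stop; the grip force is fixed at half the most.
- hold(seconds).
- inverse_kinematics(position, orientation): joint angles nearest the present ones, or None.
- state(): the state.
- get_image(name): name is "scene" or "side" or "wrist"; returns a dict with "frame" (384x512x3 uint8, blue, green, red), "depth" (384x512 float32, m along the optical axis (not along the pixel's ray), 0 where there is no reading), "camera_matrix" (3x3 intrinsics, pixels), "view" (4x4, takes a point from world to camera coordinates). Camera axes: x right, y up, looking along -z (the intrinsics and any distortion apply to the point x, -y, -z); pixel columns grow to the right and rows downward; lengths in m; the calibration is good to about 2 mm. A picture is of the moment at which its call begins.
A pose or a line that the arm cannot do raises IKError and nothing moves.
- job_done(): hands the job in, once; it reports no verdict.
The state is a dict: "time": time; "joint_pos": joint angles; "dq": joint speeds; "joint_torque": joint torques, N m; "ee_pos": TCP position; "ee_rot": TCP orientation; "ft_force": force on the tool from outside, world axes, zero at the start; "moment": the same for the moment, N m; "finger_gap": finger opening in m.
Only numpy, scipy, OpenCV 4.12 (cv2) and the standard library are available. Lean on these libraries where they do the work, as an engineer would, in place of code of your own. Each camera call takes 0.05 s, during which the arm holds its last target.

## Working session

There is one attempt and no reset: what is moved stays moved. The work goes in short steps, each a Python script; the robot and the scene stay as the last script left them, time stands still between calls to the robot, and variables do not carry over. Pictures are saved under pics/ and viewed, and the job is handed in when it is done.

```bash
mkdir -p pics; ls; cat > h.py <<'E'
from bench import *
import numpy as np, cv2
def grab(n,tag):
    im=get_image(n); cv2.imwrite(f'pics/{tag}_{n}.png',im['frame']); np.savez(f'{tag}_{n}.npz',**{k:im[k] for k in('frame','depth','camera_matrix','view')}); return im
def pt(im,u,v,d=None):
    K=im['camera_matrix']; V=im['view']
    d=im['depth'][int(v),int(u)] if d is None else d
    c=np.array([(u-K[0,2])/K[0,0]*d,-(v-K[1,2])/K[1,1]*d,-d,1]); return (np.linalg.inv(V)@c)[:3]
def plane(im,u,v,z):
    a=pt(im,u,v,1.);o=np.linalg.inv(im['view'])[:3,3]; r=a-o; return o+r*(z-o[2])/r[2]
def proj(im,p):
    c=im['view']@np.r_[p,1]; K=im['camera_matrix']; return K[0,0]*c[0]/-c[2]+K[0,2],K[1,1]*-c[1]/-c[2]+K[1,2]
E
python3 - <<'E'
from h import *
for n in('scene','side','wrist'):
    im=grab(n,'a'); print(n,np.round(np.linalg.inv(im['view'])[:3],3).tolist(),[k for k in im],im['camera_matrix'].round(1).tolist())
print(state())
E
```

```text
pics
scene [[0.288, -0.683, 0.671, 1.078], [0.958, 0.208, -0.199, -0.067], [-0.004, 0.7, 0.714, 0.662]] ['frame', 'depth', 'camera_matrix', 'view'] [[374.2, 0.0, 251.5], [0.0, 374.2, 187.5], [0.0, 0.0, 1.0]]
side [[-0.774, 0.497, -0.392, 0.269], [-0.633, -0.595, 0.496, 0.453], [0.014, 0.632, 0.775, 0.781]] ['frame', 'depth', 'camera_matrix', 'view'] [[378.8, 0.0, 247.5], [0.0, 378.8, 193.6], [0.0, 0.0, 1.0]]
wrist [[0.294, 0.917, 0.269, 0.249], [-0.956, 0.283, 0.081, -0.55], [-0.002, -0.281, 0.96, 0.384]] ['frame', 'depth', 'camera_matrix', 'view'] [[341.1, 0.0, 254.0], [0.0, 341.1, 186.5], [0.0, 0.0, 1.0]]
{'time': 0.15, 'joint_pos': array([-1.32971490e+00,  9.17293084e-02,  1.23162266e+00, -3.68612930e-05,
        1.81978468e+00, -5.66989385e-02]), 'dq': array([ 0.00045129, -0.00162164, -0.00424103, -0.00058599, -0.00104423,
       -0.00041636]), 'joint_torque': array([ 2.38996872e-03, -4.47046173e+01, -4.06907487e+01,  6.99903374e-02,
        2.74866843e-02, -1.08699608e-04]), 'ee_pos': array([ 0.17597629, -0.57339324,  0.22973306]), 'ee_rot': array([-7.67076580e-04,  9.88936695e-01,  1.48336164e-01, -8.88607563e-05]), 'ft_force': array([-0.77256949,  0.33404964, -0.05018373]), 'moment': array([0.01616057, 0.02017243, 0.02340076]), 'finger_gap': 0.08788810710874152}
```

View pics/a_scene.png

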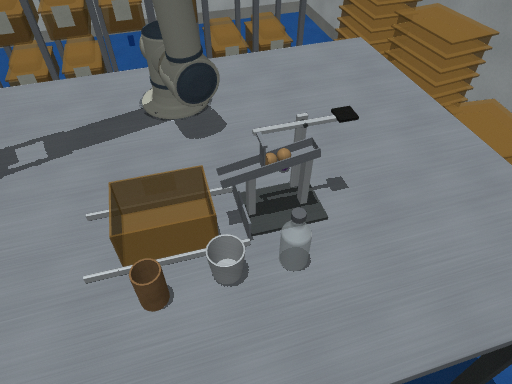

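View pics/a_side.png

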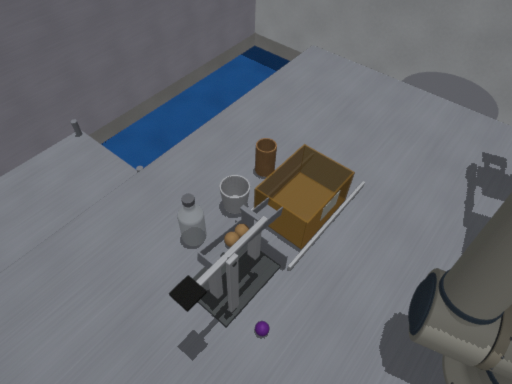

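View pics/a_wrist.png

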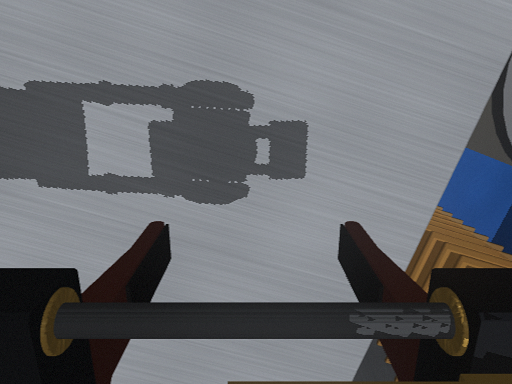

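The scene view shows the cage near (160,215), the dispenser near (275,185), the pad at (345,114), and the balls at (270,158) and (284,154). The tube, cup and bottle stand along one side. In the side view the card is at (331,203), and there is a purple decoy ball at (262,328). Next I'll take enlarged crops and measure.

```bash
python3 - <<'E'
import cv2
a=cv2.imread('pics/a_scene.png')[90:320,70:370]; b=cv2.imread('pics/a_side.png')[120:360,150:380]
cv2.imwrite('pics/c1.png',cv2.resize(a,None,fx=2.6,fy=2.6,interpolation=cv2.INTER_CUBIC));cv2.imwrite('pics/c2.png',cv2.resize(b,None,fx=2.5,fy=2.5,interpolation=cv2.INTER_CUBIC))
E
```

```text
(no output)
```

View pics/c1.png

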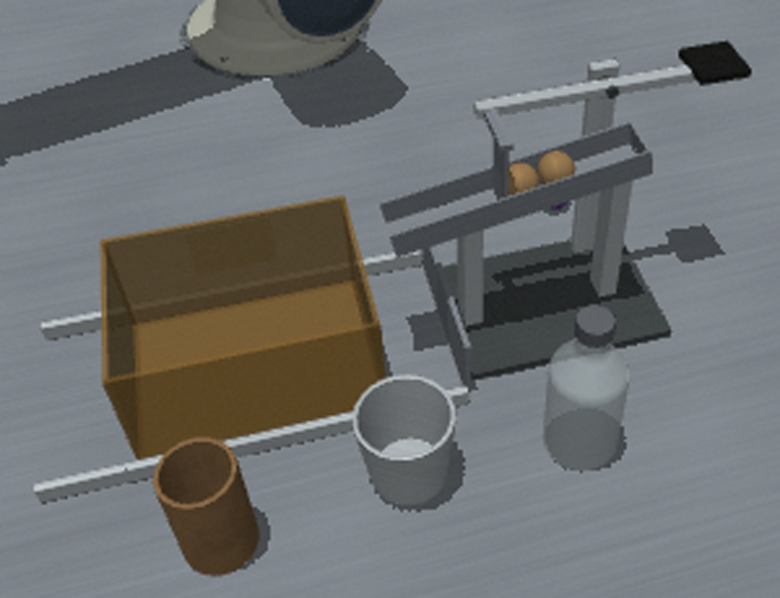

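View pics/c2.png

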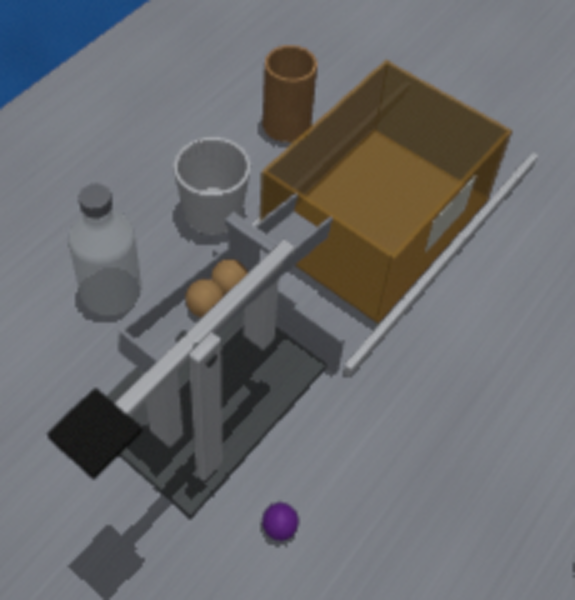

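```bash
cat > m.py <<'E'
from h import *
def load(t): 
    z=np.load(t); return {k:z[k] for k in z}
def cloud(im):
    K=im['camera_matrix'];d=im['depth'];v,u=np.mgrid[:384,:512]
    c=np.stack([(u-K[0,2])/K[0,0]*d,-(v-K[1,2])/K[1,1]*d,-d,np.ones_like(d)],-1)
    P=(c@np.linalg.inv(im['view']).T)[...,:3]; P[d<=0]=np.nan; return P
E
python3 - <<'E'
from m import *
S=load('a_scene.npz');D=load('a_side.npz')
for nm,im,roi in(('scene',S,(330,98,362,130)),('side',D,(168,270,212,315))):
    P=cloud(im); x0,y0,x1,y1=roi
    f=im['frame'].max(2); m=np.zeros(f.shape,np.uint8); m[y0:y1,x0:x1]=(f[y0:y1,x0:x1]<60)
    m&=(P[...,2]>.12).astype(np.uint8)
    n,l,st,c=cv2.connectedComponentsWithStats(m); i=1+st[1:,4].argmax(); q=P[l==i]
    print(nm,'pad px',c[i],st[i],'depth mean',np.nanmedian(q,0),'plane',plane(im,*c[i],.215))
    r=cv2.minAreaRect(np.float32([plane(im,u,v,.215)[:2] for v,u in zip(*np.where(l==i))])); print(r)
    h=cv2.cvtColor(im['frame'],cv2.COLOR_BGR2HSV)
    z=P[...,2]; b=(h[...,1]<40)&(z>.013)&(z<.024)&(P[...,0]>.2)&(P[...,0]<.9)&(f>150)
    n,l,st,c=cv2.connectedComponentsWithStats(b.astype(np.uint8))
    for i in range(1,n):
        if st[i,4]>25:
            q=P[l==i]; e=cv2.fitLine(np.float32(q[:,:2]),cv2.DIST_HUBER,0,.01,.01).ravel(); t=(q[:,:2]-e[2:])@e[:2]
            print(' rail',st[i],'yaw(y axis)',np.degrees(np.arctan2(e[1],e[0])),'ends',e[2:]+e[:2]*t.min(),e[2:]+e[:2]*t.max(),np.median(q[:,2]))
E
```

```text
scene pad px [344.50163934 113.7704918 ] [331 106  28  17 305] depth mean [0.50819788 0.30386957 0.21443667] plane [0.50889948 0.30349805 0.215     ]
((0.5082276463508606, 0.3034901022911072), (0.04642915725708008, 0.049553997814655304), 88.83399963378906)
 rail [210 187  12   5  27] yaw(y axis) 87.56815 ends [0.45129979 0.01447809] [0.45248688 0.04242984] 0.017628684176074993
 rail [ 86 210  23   6  54] yaw(y axis) 88.32998 ends [ 0.4449062  -0.26991124] [ 0.44631889 -0.22145761] 0.017711765656701794
 rail [156 249  50  13 131] yaw(y axis) 88.76636 ends [ 0.61425306 -0.13246245] [ 0.61642375 -0.03166143] 0.017757836521733572
 rail [ 83 265  49  14 147] yaw(y axis) 89.382164 ends [ 0.61213598 -0.27406373] [ 0.61312871 -0.18200441] 0.0181418229557756
side pad px [187.46787709 292.8575419 ] [169 276  38  35 716] depth mean [0.50049617 0.30922958 0.21357021] plane [0.49987884 0.30949501 0.215     ]
((0.5006228685379028, 0.30884695053100586), (0.04366081580519676, 0.04364675655961037), 88.45100402832031)
 rail [289 181  76  86 266] yaw(y axis) 88.81684 ends [ 0.44335286 -0.26996643] [0.45035238 0.06894715] 0.016861514948853407
```

```bash
python3 - <<'E'
from m import *
S=load('a_scene.npz');D=load('a_side.npz')
for c in((103,241),(345,198),(380,322),(107,380)): print('rim S',plane(S,c[0]/2.6+70,c[1]/2.6+90,.11).round(4))
for c in((387,63),(509,131),(393,254),(264,174)): print('rim D',plane(D,c[0]/2.5+150,c[1]/2.5+120,.11).round(4))
print('rail end B',plane(S,*(464/2.6+70,389/2.6+90),.018), plane(S,*(38/2.6+70,487/2.6+90),.018))
# stop plate top z=.06 ends
print('stop S',plane(S,425/2.6+70,250/2.6+90,.06),plane(S,467/2.6+70,347/2.6+90,.06))
print('stop D',plane(D,229/2.5+150,215/2.5+120,.06),plane(D,343/2.5+150,347/2.5+120,.06))
for n,im in(('S',S),('D',D)):
    h=cv2.cvtColor(im['frame'],cv2.COLOR_BGR2HSV);P=cloud(im)
    m=((P[...,2]>.14)&(P[...,2]<.19)&(h[...,1]>80)&(P[...,0]>.4)&(P[...,0]<.6)&(P[...,1]>.05)&(P[...,1]<.3))
    k,l,st,c=cv2.connectedComponentsWithStats(m.astype(np.uint8)); print(n,[(st[i].tolist(),np.nanmean(P[l==i],0).round(3).tolist()) for i in range(1,k) if st[i,4]>15])
for c,z in(((198,472),.095),((405,418),.075),((595,320),.15)): print('byst S',plane(S,c[0]/2.6+70,c[1]/2.6+90,z).round(3))
for c,z in(((291,64),.095),((212,168),.075),((96,198),.15)): print('byst D',plane(D,c[0]/2.5+150,c[1]/2.5+120,z).round(3))
E
```

```text
rim S [ 0.4585 -0.194   0.11  ]
rim S [0.4649 0.0033 0.11  ]
rim S [0.6073 0.0007 0.11  ]
rim S [ 0.6036 -0.1959  0.11  ]
rim D [ 0.5972 -0.1938  0.11  ]
rim D [ 0.4542 -0.1909  0.11  ]
rim D [0.46   0.0017 0.11  ]
rim D [0.6017 0.0029 0.11  ]
rail end B [0.61885119 0.06160451 0.018     ] [ 0.61277913 -0.27075092  0.018     ]
stop S [0.49587457 0.06287627 0.06      ] [0.6101398  0.06707094 0.06      ]
stop D [0.62037161 0.03076938 0.06      ] [0.45312971 0.07761176 0.06      ]
S [([265, 148, 26, 17, 237], [0.542, 0.146, 0.168])]
D [([224, 224, 25, 22, 268], [0.534, 0.154, 0.168])]
byst S [ 0.688 -0.144  0.095]
byst S [0.672 0.002 0.075]
byst S [0.683 0.138 0.15 ]
byst D [ 0.681 -0.142  0.095]
byst D [0.663 0.006 0.075]
byst D [0.675 0.142 0.15 ]
```

```bash
cat >> h.py <<'E'
YAW=np.radians(-1.2); O=np.array([.534,.069])
def W(x,y): return O+np.array([np.cos(YAW)*x-np.sin(YAW)*y,np.sin(YAW)*x+np.cos(YAW)*y])
def Q(a): # tool down, tool y at world angle a
    p=(a+np.pi/2)/2; return [0,np.cos(p),np.sin(p),0]
E
python3 - <<'E'
from h import *
p=W(-.002,-.315); 
for a in(YAW,YAW+np.pi):
    print(inverse_kinematics([*p,.2],Q(a)))
qs=[(np.abs(inverse_kinematics([*p,.2],Q(a))-state()['joint_pos']).sum(),a) for a in(YAW,YAW+np.pi) if inverse_kinematics([*p,.2],Q(a)) is not None]
a=min(qs)[1]; print(qs,p)
move_to([*p,.2],Q(a)); move_l([*p,.055],.12)
s=state(); print(s['time'],s['ee_pos'],s['ft_force'])
grab('scene','b'); grab('side','b')
E
```

```text
[-4.96366424e-01  3.32210261e-02  1.34505542e+00 -4.44089210e-16
  1.76331620e+00 -4.75422472e-01]
None
[(np.float64(1.4805183869550833), np.float64(-0.020943951023931952))] [ 0.52540358 -0.24588903]
3.2583 [ 0.52597166 -0.24617011  0.05614629] [-0.02230359 -0.1280871  -0.46452522]
```

View pics/b_scene.png

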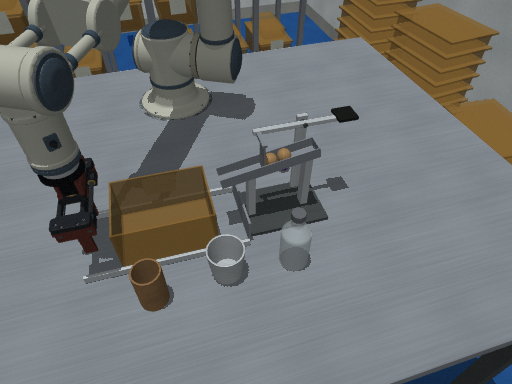

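The open fingers stand behind the cage's rear wall, near (85,240), and are clear of the tube. I'll push now and watch the force.

```bash
python3 - <<'E'
from h import *
def st(y,v):
    move_l([*W(-.002,y),.055],v); s=state(); f=s['ft_force']; print(round(s['time'],2),round(y,4),s['ee_pos'].round(4),f.round(2),flush=True); return f
for y in(-.29,-.27,-.245,-.225): f=st(y,.05)
y=-.225
while y<-.190:
    y+=.003; f=st(y,.03)
    if np.hypot(f[0],f[1])>9: break
grab('scene','c'); grab('side','c')
E
```

```text
4.01 -0.29 [ 0.526  -0.2207  0.0551] [ 1.1   0.21 -0.71]
4.56 -0.27 [ 0.5264 -0.2004  0.055 ] [ 0.1   0.26 -0.48]
5.21 -0.245 [ 0.5269 -0.1753  0.055 ] [ 0.22 -0.09  0.39]
5.76 -0.225 [ 0.5273 -0.1552  0.055 ] [ 0.92 -0.56  0.58]
6.01 -0.222 [ 0.5274 -0.1527  0.055 ] [-0.27  0.64  0.79]
6.26 -0.219 [ 0.5274 -0.1498  0.055 ] [ 0.67 -1.66  0.47]
6.51 -0.216 [ 0.5275 -0.1467  0.055 ] [-0.06 -1.25  0.04]
6.76 -0.213 [ 0.5276 -0.144   0.055 ] [ 0.59 -3.21 -0.29]
7.01 -0.21 [ 0.5276 -0.144   0.0558] [ -0.04 -13.32   0.45]
```

View pics/c_scene.png

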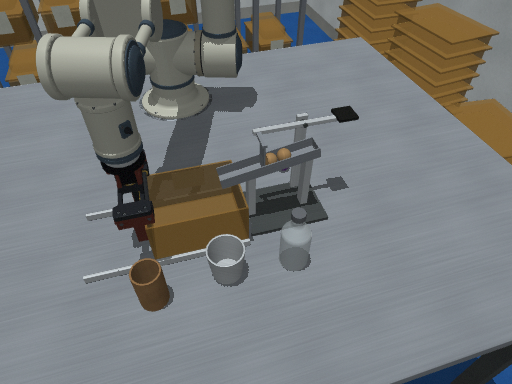

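View pics/c_side.png

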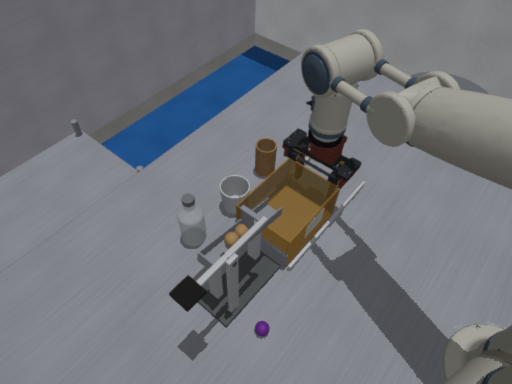

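The cage has stopped hard against the plate: 13 N with the TCP stalled at y=-0.144. In the scene view its front edge is at the stop plate near (248,205), under the chute end at (220,178). I'll back off, check, then go above the pad.

```bash
python3 - <<'E'
from h import *
move_l([*W(-.002,-.225),.055],.05); move_l([*W(-.002,-.265),.055],.12)
move_l([*W(-.002,-.265),.33],.25); close()
p=W(-.036,.246)
for a in(YAW,YAW+np.pi,YAW+np.pi/2,YAW-np.pi/2):
    q=inverse_kinematics([*p,.30],Q(a)); print(a,None if q is None else q.round(2))
    if q is not None and a==YAW: break
move_to([*p,.33],Q(a)); s=state(); print(s['time'],s['ee_pos'],s['ft_force'],s['finger_gap'])
grab('scene','d');grab('side','d');grab('wrist','d')
E
```

```text
-0.020943951023931952 [ 0.5   0.1   1.1  -0.    1.94  0.52]
12.4917 [0.50369725 0.31479196 0.33006861] [ 0.03235915 -0.03148039 -0.61439579] 0.0003034777973528696
```

View pics/d_scene.png

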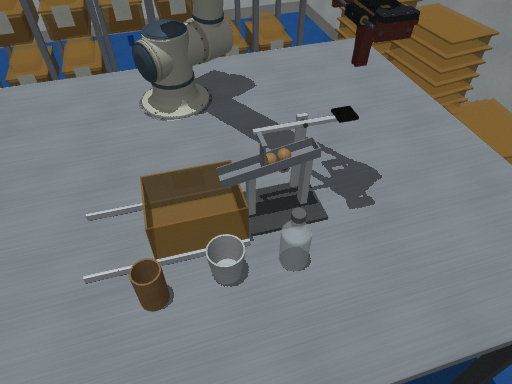

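View pics/d_side.png

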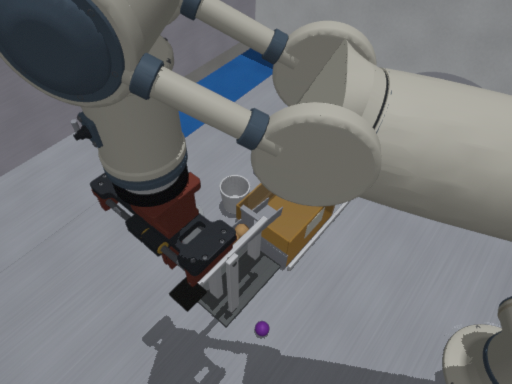

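View pics/d_wrist.png

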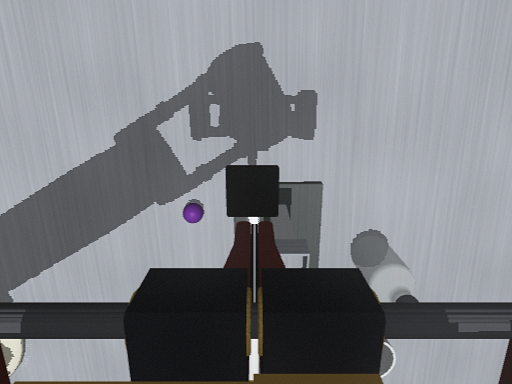

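The pad is at wrist pixel (252,191). The cage still stands at the stop after the release. I'll check the pad position in this view and whether the cage is home.

```bash
python3 - <<'E'
from m import *
Wr=load('d_wrist.npz');P=cloud(Wr)
f=Wr['frame'].max(2);m=np.zeros(f.shape,np.uint8);m[160:222,220:285]=f[160:222,220:285]<50
m[np.abs(P[...,2]-.215)>.03]=0
n,l,st,c=cv2.connectedComponentsWithStats(m);i=1+st[1:,4].argmax();print(st[i],c[i],np.nanmedian(P[l==i],0),plane(Wr,*c[i],.215))
print('pad exp',W(-.036,.24))
D=load('d_scene.npz');a=cv2.resize(D['frame'][150:270,120:270],None,fx=5,fy=5,interpolation=cv2.INTER_CUBIC);cv2.imwrite('pics/e.png',a)
E
```

```text
[ 226  165   54   52 2701] [252.14291003 190.29137357] [0.50182204 0.31042832 0.21540473] [0.50178546 0.3103178  0.215     ]
pad exp [0.50303408 0.30970129]
```

View pics/e.png

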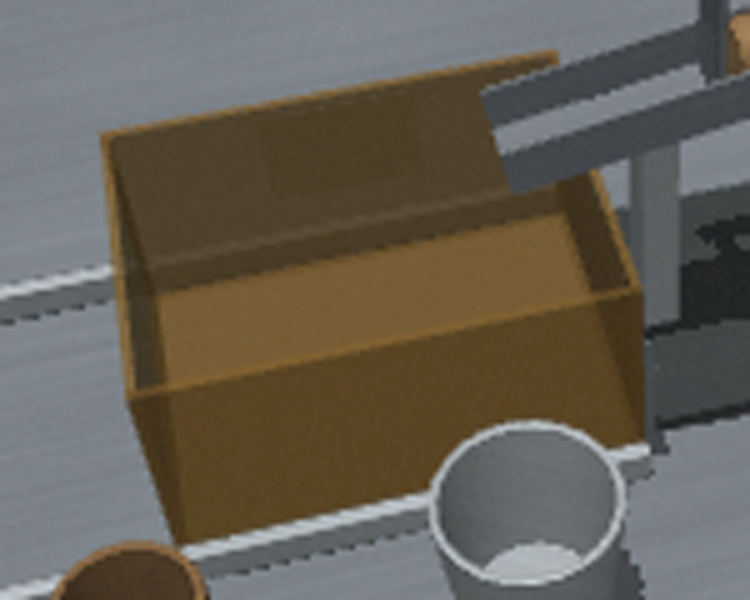

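The cage's front wall sits flush on the stop plate, at crop pixel (645,300). The pad is confirmed at (0.502, 0.310). Pressing now.

```bash
python3 - <<'E'
from h import *
def st(z,v):
    move_l([.5022,.316,z],v); s=state(); print(round(s['time'],2),round(z,4),s['ee_pos'].round(4),s['ft_force'].round(2),flush=True); return s['ft_force'][2]
st(.24,.15); st(.227,.05)
for z in(.221,.213,.205,.199,.195): f=st(z,.06)
hold(.5); print(state()['ee_pos'],state()['ft_force'])
grab('scene','f');grab('side','f')
E
```

```text
13.39 0.24 [0.5025 0.316  0.2412] [ 0.23  0.47 -0.2 ]
13.8 0.227 [0.5021 0.3159 0.2266] [-0.16 -0.66 -0.37]
14.05 0.221 [0.5024 0.3162 0.2211] [ 1.14 -0.09  2.42]
14.33 0.213 [0.5022 0.3162 0.2126] [1.12 1.41 2.41]
14.62 0.205 [0.5021 0.3158 0.2045] [-0.24  0.33  0.9 ]
14.87 0.199 [0.5024 0.3156 0.1992] [ 0.36 -1.53  4.05]
15.12 0.195 [0.5025 0.3157 0.1956] [ 0.17 -1.55  6.34]
[0.50250174 0.31576122 0.19583046] [ 1.03609282 -2.26918464  5.36672928]
```

View pics/f_scene.png

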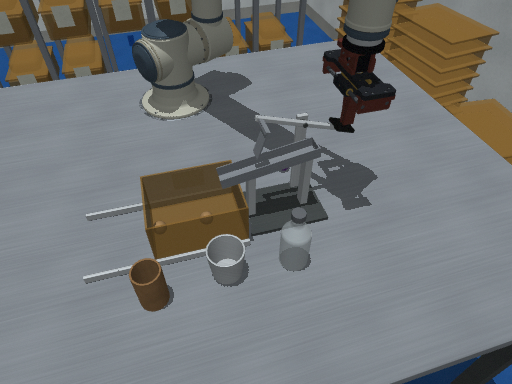

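Both balls have left the chute and show through the cage wall at (160,228) and (207,218). I'll hold briefly, then release.

```bash
python3 - <<'E'
from h import *
hold(.7); grab('side','g')
move_l([.5022,.316,.225],.06); move_l([.5022,.316,.36],.2); 
hold(.8); s=state(); print(s['time'],s['ee_pos'],s['ft_force'])
for n in('scene','side','wrist'): im=grab(n,'i'); 
S=get_image('scene')['frame']; D=get_image('side')['frame']
cv2.imwrite('pics/j.png',np.hstack([cv2.resize(S[90:320,80:370],(400,317)),cv2.resize(D[120:360,150:380],(330,317))]))
E
```

```text
18.7417 [0.50217996 0.31601907 0.36005269] [ 0.27527713  0.09165165 -0.07507877]
```

View pics/j.png

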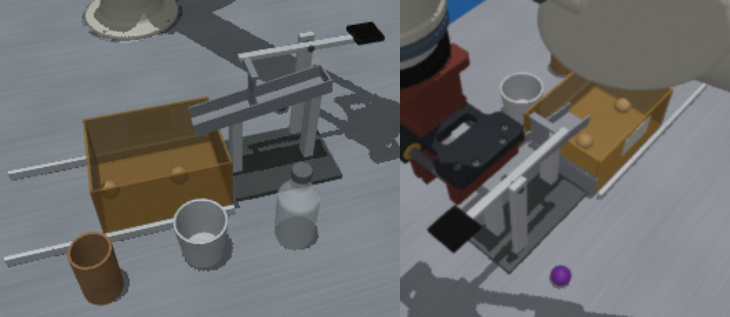

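View pics/i_scene.png

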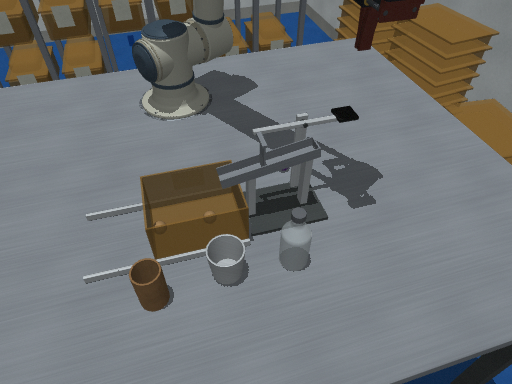

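The lever is level again, with the pad back at (345,114) and the gate down. Both balls lie in the cage at (160,228) and (209,217), and the bystanders haven't moved. I'll compare the images numerically, then hand in.

```bash
python3 - <<'E'
from m import *
a,b=load('d_scene.npz')['frame'],load('i_scene.npz')['frame']
d=(cv2.absdiff(a,b).max(2)>40).astype(np.uint8); n,l,st,c=cv2.connectedComponentsWithStats(d)
print([s.tolist() for s in st[1:] if s[4]>8])
job_done(); print(state()['time'])
E
```

```text
[[332, 0, 33, 34, 392], [364, 0, 5, 6, 16], [397, 0, 28, 10, 93], [372, 11, 48, 32, 710], [360, 16, 8, 9, 25], [186, 20, 9, 6, 17], [351, 47, 19, 20, 266], [232, 82, 26, 17, 47], [202, 112, 6, 3, 9], [265, 148, 26, 17, 242], [331, 148, 19, 11, 22], [321, 150, 8, 4, 9], [361, 162, 22, 16, 31], [324, 165, 8, 13, 20], [332, 166, 4, 4, 9], [312, 169, 10, 6, 11], [312, 175, 14, 9, 16], [334, 191, 19, 18, 38], [365, 191, 4, 5, 9], [370, 195, 6, 9, 14]]
the job is handed in; nothing more can be done
the job is handed in; nothing more can be done
```

The job is done and handed in at about 19 s on the robot's clock, well inside the 58 s limit.

- **Cage:** I pushed it with the open fingers until it stopped hard against the stop plate (13 N). It stayed flush there after I backed off.
- **Balls:** I pressed the lever pad down about 28 mm (5–6 N) with the closed fingers. I held it until both wooden balls had rolled into the cage, then let go.
- **Last checks:** The lever is level again, the gate is shut, both balls are in the cage, and the gripper is clear of everything. Comparing pictures from before the press and after the release, the only changes were the balls gone from the chute, the arm, and its shadow. The cage, bottle, tube and cup did not move.
- **Disagreement:** The first pad position differed by about 8 mm between the scene and side cameras. The wrist camera settled it, within 2 mm of where the dispenser's geometry puts the pad. No other check failed.

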